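# Feed the card rack through the sprung gate into the test station

## Robot

A 6-joint arm with a two-finger parallel gripper is mounted at the origin on the work surface. World frame = base frame: x ahead of the robot, y to its left, z up, the work surface at z = 0. Lengths are in mm, angles in degrees, forces in N, time in s.
With the tool pointing down it reaches from about 350 to 850 mm from the base axis. Payload 8.1 kg.
Tool frame: the origin (TCP) lies midway between the tips of the shut fingers; the grasp point (between the pads) lies 19 mm behind it; z points along the fingers, y is the line along which they close (so a half turn about z gives the same grasp; the last joint's range is limited). The gripper opens to 85 mm and grips with 20 to 120 N. Pads are 22 mm wide; open, the fingers measure 114 mm over their backs; the gripper's body (76 mm by 85 mm) begins 54 mm behind the grasp point. The pads swing forward as they close: fully open they stand 13 mm farther back than shut.
Start: joints at [72.112, 7.471, 85.268, -0, 87.261, -4.893], TCP at [134.894, 584.644, 231.292] pointing down, gripper open.
Joint ranges: [-169.43, 169.43], [-51.17, 129.36], [1.28, 143.12], [-76.62, 256.62], [0, 156.53], [-152.29, 152.29]. Speed limits (degrees/s): [136.94, 136.94, 159.86, 180, 180, 180].

## Interface

Orientations are given as [roll, pitch, yaw] about the fixed x, y, z axes, in that order (R = Rz(yaw) Ry(pitch) Rx(roll)).
In Python, from bench import sense, snapshot, camera_params, hand_in, masks_of, pinpoint gives the robot as it stands.
- The arm moves only by the tool step_arm, never from a script. Its argument "targets" is a list of rows, each an object with "angular": the turn, a rotation vector about the tool's x, y, z scaled (see below), a list of three; "dp": the shift along the tool's x, y, z scaled (see below), a list of three; "fingers": the closure, from 0 (fully open) to 1 (shut). A call has exactly 8 rows; each row is the pose to reach, as a shift and turn from the pose commanded when the call began, along the tool's axes at that moment, turning the shorter way round; what a row does not reach only later rows make up. The controller multiplies each number of a shift by 0.2 m and each number of a turn by 180 degrees. A row lasts 1/8 s, in which the tool goes at most 62.5 mm and 10.7 degrees, less where a joint would pass 70% of its speed; a pose out of reach is approached as far as the arm can. A call with a number of a shift or a turn outside -1 to 1 is refused whole. A call with a gripper value outside its range is refused whole. The fingers move at their own pace and stop on an object; "newtons" is the grip in N (left out, the last holds). Time passes only in rows, so rows that repeat a pose let the fingers close, or fill a call up. It gives the time, the measured TCP pose, the force, the opening and the grip force at its end, in the units of the state.
- sense(): the state, without advancing time (a new reading comes with each control period).
- snapshot(name): name is "side" or "top" or "wrist"; returns the picture (480x640x3 uint8, blue, green, red); there is no depth.
- camera_params(name): a dict with "vfov" (degrees; the focal length in pixels is half the picture's height over the tangent of half this angle, whatever the lens; pixels are square), "cx", "cy" (the principal point, pixels), "D" ([k1, k2, p1, p2, k3] as OpenCV has them; the pictures are not rectified), "R" (3x3) and "t" (3): a world point X has camera coordinates R X + t. Camera axes: x right, y down, z forward; pixel columns grow to the right and rows downward; lengths in mm; the calibration is good to about 2 mm. A picture is of the moment at which its call begins: read the wrist's pose just before it. camera_params takes no time and is no camera call; for the wrist camera it gives the pose at the moment of the call.
- hand_in(): hands the job in; it is judged then, once.
Trained networks look in the newest picture that a camera, given by its name, has taken for a name from the list of things; names that differ only in an ending like _2 or _b are one class to them, and where a whole thing is asked for, a point or a joint stands for the part that bears it (a point fixed in the world has none). Each returns a list of dicts, best first, with "conf" (0 to 1); they miss things now and then, are a little off and sometimes report something else, mostly with a low value. They report only what shows in the picture. A call takes as long as a camera call. They do not tell look-alikes from the thing itself.
- masks_of(camera, label): "pixels" (480x640 bool, what is visible of it) and "at" ([column, row] in pixels, amid what is visible of it).
- pinpoint(camera, label): "at" ([column, row] in pixels: a listed point, or the origin of a listed thing).
The state is a dict: "time": time; "joint_pos": joint angles; "qd": joint speeds; "joint_efforts": joint torques, N m; "tool_pos": TCP position; "tcp_rot": TCP orientation; "ft_force": force on the tool from outside, world axes, zero at the start; "wrist_torque": the same for the moment, N m; "finger_gap": finger opening in mm; "grip_force": force on a finger pad.
Only numpy, scipy, OpenCV 4.12 (cv2) and the standard library are available. Lean on these libraries where they do the work, as an engineer would, in place of code of your own. Each camera call takes 0.05 s, during which the arm holds its last target. There are 200 camera calls.

## Task

Press the long bar of the sprung gate down with one fingertip and keep the gate held open while another fingertip pushes the loaded card rack along the lane, past the gate and fully home against the end stop. The gate must never touch the rack on the way, the rack stays flat on the lane floor (do not lift it), and everything else on the bench stays where it is. Then let go of the bar so that the gate springs shut behind the rack.

Things in the scene. Friction and masses are not known exactly. Their poses are not given: they have to be found in the camera images.
- track: infeed slide of the test station. Origin: bench level, mid lane, in the plane of the gate blade. +y is the rack's way of travel, -x the operator's side (towards the robot at yaw 0), z up. Base plate 6 mm thick, x -100 to 50, y -270 to 205 mm. Lane floor at z = 6 mm, 63 mm wide between two rails (each 6.5 mm thick, tops at z = 22 mm) from y = -260 mm to the end stop
- end_stop (a point): middle of the end stop's face on the lane floor (slide y = 125, z = 6 mm), fixed. The stop block is 76 mm wide, its top at z = 50 mm. Behind it a test adapter box: slide x -80 to 40, y 138 to 208, 90 mm tall
- gate_shaft (a point): point on the gate's hinge line in the blade's plane (slide x = -46, y = 0, z = 40 mm), fixed. The shaft, 8 mm thick, lies along the slide's y between two bearing blocks (24 x 12 mm, tops at z = 52 mm) at slide y = -231 and +88 mm
- rack: loaded card rack in the lane before the gate: black, 60 mm wide (x), 90 mm long (y, along the lane), four green cards on edge. Origin: centre of its underside. Front and rear walls 36 mm high; mid rear wall (x within 22 mm) a plate rises to 50 mm; cards reach 48 mm. 0.25 to 0.5 kg, slides on the lane floor. Home at the stop: centre at slide y = +80, rear face at +35 mm
- rack_tail (a point): point on the rack's rear face (-y), mid width, 36 mm above its underside: a good place to push
- gate (a joint): gate angle, rad: 0 shut, 1.13 open at its end. One rigid rocker on the shaft: a steel blade (5 mm thick, z 32 to 54 mm when shut) reaches over half the lane; on the shaft's other side is the press bar. Pressing the bar down swings the blade up, out of the lane. A spring shuts it once let go: about 2 N on the bar starts it, 5 N holds it open. The rack passes clear from 0.95 rad on
- press_bar (a point): point on the press bar's centre line in the blade's plane, moves with the gate. Smooth round tube, 18 mm thick, parallel to the lane on the operator's side, slide y = -225 to +82 mm, held by an arm at each end only: a fingertip can slide along its top. Its centre: slide x = -70, z = 53 mm when shut; x = -68, z = 24 mm fully open
- blade_tip (a point): free end of the gate blade, mid height, moves with the gate: slide x = -2, z = 40 mm when shut; x = -27, z = 80 mm fully open
- spare_rack: a second, almost empty rack of the same kind standing on the bench beyond the slide; not to be moved
- plug: round metal cable plug standing upright, 30 mm wide, 56 mm tall; not to be moved
- antenna: black flat paddle antenna lying on the bench, about 170 mm long and 14 mm high; not to be moved
- module: plug-in module with an aluminium face, 31 x 100 x 74 mm, standing on the bench beyond the slide; not to be moved
- driver: screwdriver, 160 mm long, lying on the bench on the robot's side of the slide; not to be moved
- bin: small grey parts bin, 70 x 90 x 40 mm, on the robot's side of the slide; not to be moved
There are look-alikes about, which are no part of the job. Leave any yellow look-alike of the rack alone.

How it is judged:
By the outcome, as a careful person would: the job done as asked, in the order asked, and still so for the second after the job is handed in, with the robot touching nothing.
It also fails if it takes over 35 s, if anything falls off the work surface, if the arm or the gripper's body presses on something with over 40 N, if the wrist force passes 120 N, or if a joint passes its speed limit or range.

## Working session

There is one attempt and no reset: what is moved stays moved. The work goes in short steps, Python scripts to look and compute and a tool call to move; the robot and the scene stay as the last step left them, time stands still between calls to the robot, and variables do not carry over. Pictures are saved under pics/ and viewed, at most 10 in all, crops included, and the job is handed in when it is done.

Besides the shell and the picture viewer there is one more tool, called after ">>>" as a command line: name --argument value ..., lists and objects as JSON in quotes. step_arm: Moves the arm, as the interface text tells. Its arguments: {"type":"object","properties":{"targets":{"type":"array","items":{"type":"object","properties":{"angular":{"type":"array","items":{"type":"number","minimum":-1,"maximum":1}},"dp":{"type":"array","items":{"type":"number","minimum":-1,"maximum":1}},"fingers":{"type":"number"}}}},"newtons":{"type":"number"}},"required":["targets"]}

```bash
mkdir -p pics; ls; cat > h.py <<'E'
import numpy as np, cv2, json
from bench import sense, snapshot, camera_params, hand_in, masks_of, pinpoint
from scipy.spatial.transform import Rotation as Ro
def K(c):
    f=240/np.tan(np.radians(c['vfov'])/2); return np.array([[f,0,c['cx']],[0,f,c['cy']],[0,0,1]])
def ray(c,p):
    u=cv2.undistortPoints(np.array([[p]],float),K(c),np.array(c['D'],float))[0,0]
    R=np.array(c['R']);t=np.array(c['t']); return -R.T@t, R.T@np.array([u[0],u[1],1])
def at_z(c,p,z):
    o,d=ray(c,p); return o+d*(z-o[2])/d[2]
def proj(c,X):
    R=np.array(c['R']);t=np.array(c['t'],float)
    return cv2.projectPoints(np.atleast_2d(np.array(X,float)),cv2.Rodrigues(R)[0],t,K(c),np.array(c['D'],float))[0][:,0]
E
python3 - <<'E'
from h import *
s=sense(); print(s)
for n in ['top','side']:
    im=snapshot(n); cv2.imwrite(f'pics/{n}0.png',im); c=camera_params(n); print(n,(-np.array(c['R']).T@np.array(c['t'])).round())
    for l in ['end_stop','gate_shaft','rack_tail','press_bar','blade_tip','track','rack']:
        print(n,l,[(np.round(d['at']).tolist(),round(d['conf'],2), at_z(c,d['at'],{'end_stop':6,'gate_shaft':40,'rack_tail':42,'press_bar':53,'blade_tip':40,'track':0,'rack':6}[l]).round().tolist()) for d in pinpoint(n,l)][:4])
E
```

```text
pics
{'time': 0.0, 'joint_pos': array([ 7.21137029e+01,  7.51551538e+00,  8.53298188e+01, -1.34511124e-03,
        8.72610663e+01, -4.89416263e+00]), 'qd': array([ 0.03186591, -0.03181195, -0.03994377,  0.03761676, -0.06643701,
        0.00822433]), 'joint_efforts': array([-1.46957147e-03, -5.69366598e+01, -5.00570011e+01, -2.26012726e-04,
        1.40061820e-02,  4.47768559e-05]), 'tool_pos': array([134.7182555 , 584.11438816, 230.23501122]), 'tcp_rot': array([-1.79893873e+02, -7.73904505e-03,  1.67007924e+02]), 'ft_force': array([ 1.05080499, -0.37717154, -1.51169575]), 'wrist_torque': array([ 0.01006789, -0.02726549,  0.02357344]), 'grip_force': 0.0, 'finger_gap': 84.97206167857942}
top [421. -12. 944.]
top end_stop [([211.0, 260.0], 0.67, [605.0, 153.0, 6.0])]
top gate_shaft [([288.0, 276.0], 0.85, [550.0, 22.0, 40.0]), ([374.0, 161.0], 0.74, [725.0, -162.0, 40.0]), ([364.0, 236.0], 0.49, [594.0, -117.0, 40.0])]
top rack_tail [([489.0, 173.0], 0.95, [668.0, -358.0, 42.0]), ([294.0, 135.0], 0.76, [797.0, -30.0, 42.0]), ([365.0, 237.0], 0.6, [593.0, -118.0, 42.0])]
top press_bar [(
[... 539 characters left out ...]
.0, 258.0], 0.21, [686.0, 69.0, 40.0])]
side rack_tail [([234.0, 201.0], 0.95, [792.0, -31.0, 42.0]), ([360.0, 218.0], 0.89, [590.0, -119.0, 42.0]), ([391.0, 146.0], 0.77, [668.0, -359.0, 42.0]), ([342.0, 281.0], 0.7, [535.0, 19.0, 42.0])]
side press_bar [([343.0, 280.0], 0.92, [529.0, 26.0, 53.0])]
side blade_tip [([300.0, 269.0], 0.83, [599.0, 33.0, 40.0]), ([341.0, 279.0], 0.75, [539.0, 15.0, 40.0]), ([306.0, 198.0], 0.56, [698.0, -113.0, 40.0])]
side track [([301.0, 283.0], 0.87, [605.0, 25.0, 0.0])]
side rack [([372.0, 166.0], 0.84, [687.0, -320.0, 6.0]), ([344.0, 249.0], 0.72, [591.0, -75.0, 6.0]), ([213.0, 218.0], 0.67, [825.0, -6.0, 6.0]), ([433.0, 285.0], 0.53, [436.0, -85.0, 6.0])]
```

View pics/top0.png

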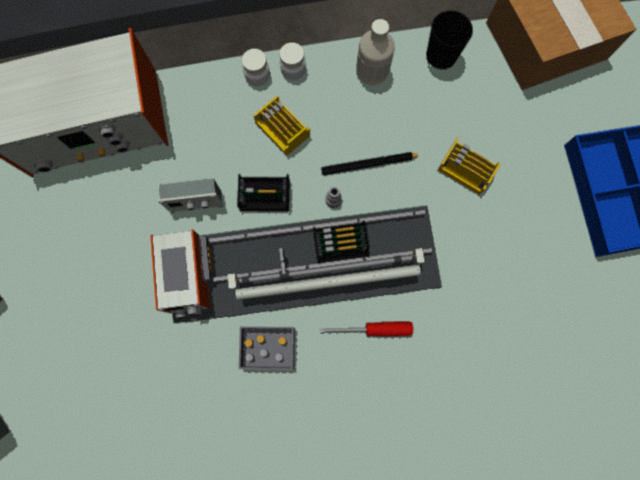

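View pics/side0.png

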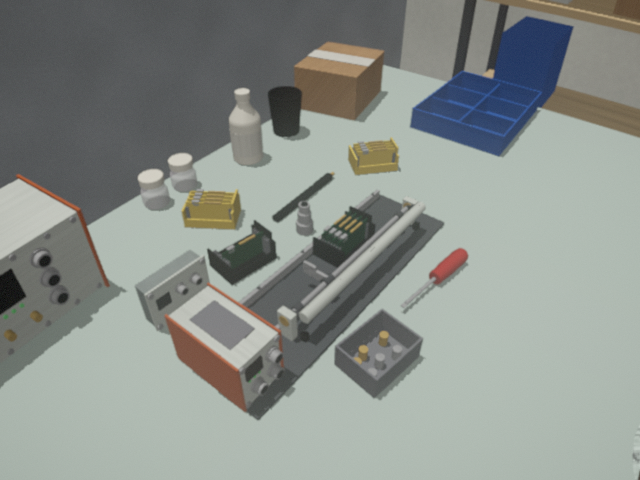

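The top picture shows the slide at (300,265), running right to left. The gate blade is at (283,258), the white bar runs (237,293) to (420,271), and the adapter box is at (178,272).

Candidates for the rack:
- the black loaded rack in the lane at (341,242), which is the one described
- the black, nearly empty spare at (264,193)
- yellow look-alikes at (282,126) and (469,166)

I choose (341,242). Next I fit the slide pose and check it in a close crop.

```bash
cat >> h.py <<'E'
def s2w(p,P):  # slide->world, p=(x0,y0,th)
    P=np.atleast_2d(np.array(P,float)); c,s=np.cos(p[2]),np.sin(p[2])
    return np.c_[p[0]+c*P[:,0]-s*P[:,1], p[1]+s*P[:,0]+c*P[:,1], P[:,2]]
E
python3 - <<'E'
from h import *
from scipy.optimize import least_squares
ct,cs=camera_params('top'),camera_params('side')
obs=[(ct,(211,260),(0,125,6)),(ct,(288,276),(-46,0,40)),(ct,(287,287),(-70,0,53)),(ct,(279,247),(-2,0,40)),
 (cs,(329,280),(-46,0,40)),(cs,(343,280),(-70,0,53)),(cs,(300,269),(-2,0,40)),
 (ct,(237,293),(-70,82,53)),(ct,(420,271),(-70,-225,53)),(ct,(441,287),(-100,-270,6)),(ct,(427,207),(50,-270,6)),(ct,(232,280),(-46,88,52)),(ct,(420,255),(-46,-231,52))]
f=lambda p:np.concatenate([proj(c,s2w(p,P))[0]-u for c,u,P in obs])
r=least_squares(f,[598,24,0],loss='soft_l1',f_scale=2,x_scale=[10,10,.05]); print(r.x,np.degrees(r.x[2])); print(f(r.x).reshape(-1,2).round(1).tolist())
np.save('p.npy',r.x); p=r.x
for c,u in [(ct,(489,0)),]: pass
th=p[2];c_,s_=np.cos(th),np.sin(th)
for c,u in [(ct,(365,237)),(cs,(360,218))]:
    w=at_z(c,u,42)-[p[0],p[1],0]; print('tail slide',(c_*w[0]+s_*w[1]).round(1),(-s_*w[0]+c_*w[1]).round(1))
im=cv2.imread('pics/top0.png'); 
def P(X,col): 
    q=proj(ct,s2w(p,X)); 
    for u in q: cv2.circle(big,tuple(((u-[200,190])*3).astype(int)),3,col,-1)
big=cv2.resize(im[190:340,200:450],None,fx=3,fy=3,interpolation=cv2.INTER_CUBIC)
P([(-70,82,53),(-70,-225,53),(-70,0,53)],(0,0,255));P([(-46,88,52),(-46,-231,52),(-46,0,40),(-2,0,40)],(255,0,0));P([(31.5,y,22) for y in range(-260,126,30)]+[(-31.5,y,22) for y in range(-260,126,30)],(0,255,0));P([(-100,-270,6),(50,-270,6)],(0,255,255))
cv2.imwrite('pics/crop1.png',big)
E
```

```text
[ 5.98957347e+02  2.55667192e+01 -4.58664859e-02] -2.6279560657510883
[[1.7, 0.3], [-3.6, -1.7], [-1.4, 0.5], [2.4, 2.0], [-1.3, 0.2], [-1.4, 1.4], [4.0, -2.2], [-0.4, 0.8], [-0.9, -1.0], [1.3, 0.3], [1.0, -1.7], [-0.3, 0.0], [0.2, 0.6]]
tail slide -0.2 -144.4
tail slide -1.0 -144.9
```

View pics/crop1.png

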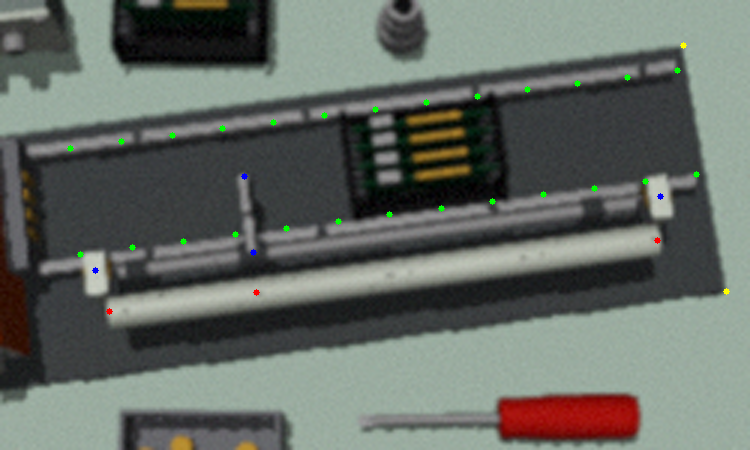

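The crop confirms the fit: bar, rails, bearing blocks and blade all match to about 2 mm. The rack in the lane is black with four green cards, and its rear face is at slide y of about -145. Now I travel over to it.

>>> step_arm --targets '[{"dp": [-0.1,-0.1,0],"angular": [0,0,0.05],"fingers": 0.33},{"dp": [-0.25,-0.25,0],"angular": [0,0,0.1],"fingers": 0.33},{"dp": [-0.4,-0.4,0],"angular": [0,0,0.155],"fingers": 0.33},{"dp": [-0.55,-0.55,0],"angular": [0,0,0.21],"fingers": 0.33},{"dp": [-0.7,-0.7,0],"angular": [0,0,0.265],"fingers": 0.33},{"dp": [-0.85,-0.85,0],"angular": [0,0,0.32],"fingers": 0.33},{"dp": [-0.95,-0.95,0],"angular": [0,0,0.375],"fingers": 0.33},{"dp": [-1,-1,0],"angular": [0,0,0.43],"fingers": 0.33}]'

```text
time: 1.8
tool_pos: [285.6, 343.6, 231.5]
tcp_rot: [180.0, -0.0, 89.2]
ft_force: [0.2, 0.2, -0.0]
finger_gap: 57.4
grip_force: 0.0
```

>>> step_arm --targets '[{"dp": [-0.1,0.1,0],"angular": [0,0,0.005],"fingers": 0.33},{"dp": [-0.25,0.2,0],"angular": [0,0,0.01],"fingers": 0.33},{"dp": [-0.4,0.35,0],"angular": [0,0,0.01],"fingers": 0.33},{"dp": [-0.55,0.5,0],"angular": [0,0,0.01],"fingers": 0.33},{"dp": [-0.7,0.6,0],"angular": [0,0,0.01],"fingers": 0.33},{"dp": [-0.85,0.7,0],"angular": [0,0,0.01],"fingers": 0.33},{"dp": [-0.95,0.75,0],"angular": [0,0,0.01],"fingers": 0.33},{"dp": [-1,0.75,0],"angular": [0,0,0.01],"fingers": 0.33}]'

```text
time: 2.8
tool_pos: [433.8, 142.8, 231.3]
tcp_rot: [-180.0, 0.0, 87.7]
ft_force: [-0.1, 0.5, -0.2]
finger_gap: 57.4
grip_force: 0.0
```

>>> step_arm --targets '[{"dp": [-0.1,0.1,0],"fingers": 0.33},{"dp": [-0.25,0.2,0],"fingers": 0.33},{"dp": [-0.4,0.35,0],"fingers": 0.33},{"dp": [-0.55,0.5,0],"fingers": 0.33},{"dp": [-0.7,0.6,0],"fingers": 0.33},{"dp": [-0.85,0.6,0],"fingers": 0.33},{"dp": [-0.95,0.6,0],"fingers": 0.33},{"dp": [-1,0.6,0],"fingers": 0.33}]'

```text
validation failed for argument at $.ta...
```

>>> step_arm --targets '[{"dp": [-0.1,0.1,0],"angular": [0,0,0],"fingers": 0.33},{"dp": [-0.25,0.2,0],"angular": [0,0,0],"fingers": 0.33},{"dp": [-0.4,0.35,0],"angular": [0,0,0],"fingers": 0.33},{"dp": [-0.55,0.5,0],"angular": [0,0,0],"fingers": 0.33},{"dp": [-0.7,0.6,0],"angular": [0,0,0],"fingers": 0.33},{"dp": [-0.85,0.67,0],"angular": [0,0,0],"fingers": 0.33},{"dp": [-0.95,0.67,0],"angular": [0,0,0],"fingers": 0.33},{"dp": [-1,0.67,0],"angular": [0,0,0],"fingers": 0.33}]'

```text
time: 3.8
tool_pos: [559.1, -61.6, 231.2]
tcp_rot: [-180.0, -0.0, 87.8]
ft_force: [0.5, 0.3, 0.4]
finger_gap: 57.5
grip_force: 0.0
```

>>> step_arm --targets '[{"dp": [-0.1,0,0.05],"angular": [0,0,0],"fingers": 0.33},{"dp": [-0.2,0,0.1],"angular": [0,0,0],"fingers": 0.33},{"dp": [-0.3,0,0.2],"angular": [0,0,0],"fingers": 0.33},{"dp": [-0.39,0,0.3],"angular": [0,0,0],"fingers": 0.33},{"dp": [-0.39,0,0.4],"angular": [0,0,0],"fingers": 0.33},{"dp": [-0.39,0,0.5],"angular": [0,0,0],"fingers": 0.33},{"dp": [-0.39,0,0.5],"angular": [0,0,0],"fingers": 0.33},{"dp": [-0.39,0,0.5],"angular": [0,0,0],"fingers": 0.33}]'

```text
time: 4.8
tool_pos: [557.1, -138.7, 131.8]
tcp_rot: [180.0, 0.0, 87.9]
ft_force: [0.5, 0.9, -0.6]
finger_gap: 57.4
grip_force: 0.0
```

```bash
python3 - <<'E'
from h import *
p=np.load('p.npy'); s=sense(); print(s['tool_pos'],s['tcp_rot'],s['ft_force'])
th=p[2];w=s['tool_pos'][:2]-p[:2]; print('slide',np.cos(th)*w[0]+np.sin(th)*w[1],-np.sin(th)*w[0]+np.cos(th)*w[1])
c=camera_params('wrist'); a=snapshot('wrist'); 
for n,l,z in [('wrist','press_bar',53),('wrist','rack_tail',42),('wrist','rack',6),('wrist','blade_tip',40)]:
    for d in pinpoint(n,l)[:2]:
        W=at_z(c,d['at'],z)[:2]-p[:2]; print(l,np.round(d['at']),round(d['conf'],2),'slide',(np.cos(th)*W[0]+np.sin(th)*W[1]).round(1),(-np.sin(th)*W[0]+np.cos(th)*W[1]).round(1))
for X,col in [((-70,-200,62),(0,0,255)),((-70,-150,62),(0,0,255)),((-70,-50,62),(0,0,255)),((0,-145,42),(255,0,0)),((-30,-145,42),(255,0,0)),((30,-145,42),(255,0,0)),((-2,0,54),(0,255,255))]:
    q=proj(c,s2w(p,[X]))[0]; cv2.circle(a,tuple(q.astype(int)),3,col,-1)
b=snapshot('side')
cv2.imwrite('pics/w1.png',a); cv2.imwrite('pics/s1.png',cv2.resize(b[80:360,200:520],None,fx=2.2,fy=2,interpolation=2))
E
```

```text
[ 557.10506867 -138.71874438  131.79136649] [1.79963336e+02 6.40162316e-03 8.78506806e+01] [ 0.45417809  0.93209787 -0.60789104]
slide -34.275707752638624 -166.03163126224027
press_bar [493. 135.] 0.29 slide 60.3 -100.9
rack_tail [376. 211.] 0.89 slide -1.2 -146.9
rack [372. 134.] 0.98 slide -0.9 -102.1
rack [481. 432.] 0.57 slide 103.9 -348.1
```

View pics/w1.png

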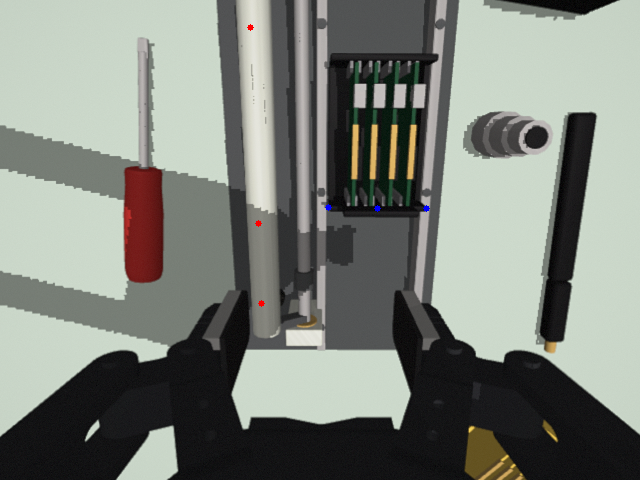

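View pics/s1.png

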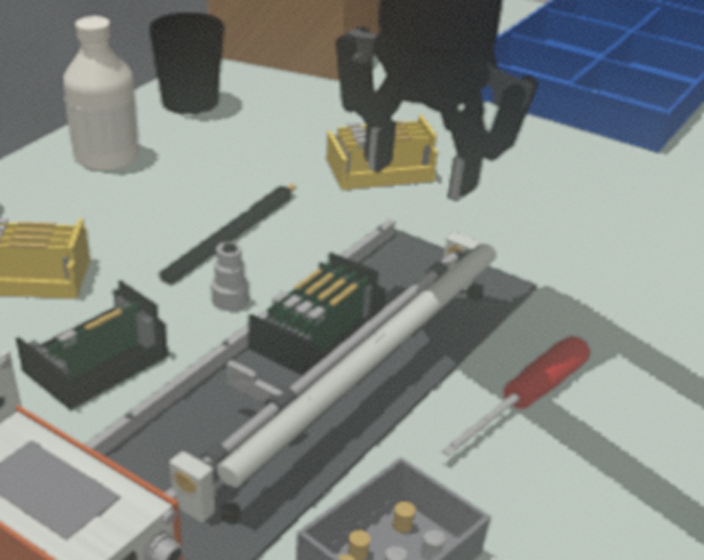

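```bash
python3 - <<'E'
from h import *
c=camera_params('wrist'); s=sense(); R=Ro.from_euler('xyz',s['tcp_rot'],degrees=True).as_matrix()
for back in (0,6,12):
  for x in (11,-11):
    print(back,x,[proj(c,s['tool_pos']+R@[x,y,-back])[0].round().tolist() for y in (-43,-36,-28.7,28.7,36,43)])
E
```

```text
0 11 [[214.0, 282.0], [232.0, 282.0], [250.0, 282.0], [395.0, 281.0], [413.0, 281.0], [431.0, 281.0]]
0 -11 [[218.0, 331.0], [235.0, 331.0], [253.0, 331.0], [392.0, 331.0], [409.0, 331.0], [426.0, 330.0]]
6 11 [[210.0, 288.0], [228.0, 288.0], [247.0, 288.0], [397.0, 288.0], [416.0, 288.0], [435.0, 288.0]]
6 -11 [[214.0, 339.0], [232.0, 339.0], [250.0, 339.0], [394.0, 338.0], [413.0, 338.0], [430.0, 338.0]]
12 11 [[205.0, 295.0], [224.0, 295.0], [244.0, 295.0], [401.0, 294.0], [420.0, 294.0], [439.0, 294.0]]
12 -11 [[210.0, 347.0], [228.0, 347.0], [248.0, 347.0], [397.0, 347.0], [416.0, 347.0], [434.0, 347.0]]
```

The wrist picture shows my projected bar centre (red, e.g. 258,223) and rack rear wall (blue, row 208) landing on the real ones. The fingertips straddle as planned: bar finger over slide x of about -69, rack finger over about 0. The side picture shows the gripper hovering clear. Now I press down, watching the force.

>>> step_arm --targets '[{"dp": [0,0,0.05],"angular": [0,0,0.003],"fingers": 0.33},{"dp": [0,0,0.13],"angular": [0,0,0.003],"fingers": 0.33},{"dp": [0,0,0.22],"angular": [0,0,0.003],"fingers": 0.33},{"dp": [0,0,0.3],"angular": [0,0,0.003],"fingers": 0.33},{"dp": [0,0,0.37],"angular": [0,0,0.003],"fingers": 0.33},{"dp": [0,0,0.42],"angular": [0,0,0.003],"fingers": 0.33},{"dp": [0,0,0.45],"angular": [0,0,0.003],"fingers": 0.33},{"dp": [0,0,0.46],"angular": [0,0,0.003],"fingers": 0.33}]'

```text
time: 6.1
tool_pos: [556.4, -139.2, 38.8]
tcp_rot: [-180.0, -0.0, 87.3]
ft_force: [-1.8, 0.0, 2.8]
finger_gap: 57.5
grip_force: 1.7
```

>>> step_arm --targets '[{"dp": [0,0,0.01],"angular": [0,0,0],"fingers": 0.33},{"dp": [0,0,0.02],"angular": [0,0,0],"fingers": 0.33},{"dp": [0,0,0.03],"angular": [0,0,0],"fingers": 0.33},{"dp": [0,0,0.04],"angular": [0,0,0],"fingers": 0.33},{"dp": [0,0,0.05],"angular": [0,0,0],"fingers": 0.33},{"dp": [0,0,0.055],"angular": [0,0,0],"fingers": 0.33},{"dp": [0,0,0.06],"angular": [0,0,0],"fingers": 0.33},{"dp": [0,0,0.06],"angular": [0,0,0],"fingers": 0.33}]'

```text
time: 7.1
tool_pos: [557.8, -139.3, 28.2]
tcp_rot: [179.9, 0.0, 87.3]
ft_force: [0.4, 0.9, 7.6]
finger_gap: 57.3
grip_force: 4.0
```

```bash
python3 - <<'E'
from h import *
p=np.load('p.npy'); s=sense(); print(s['tool_pos'],s['ft_force'],s['grip_force'])
b=snapshot('side'); c=camera_params('side')
for d in pinpoint('side','blade_tip')[:2]+pinpoint('side','press_bar')[:2]: print(np.round(d['at']),round(d['conf'],2))
print('shut/0.95/open tip',proj(c,s2w(p,[(-2,0,40),(-46+44*np.cos(.95),0,40+44*np.sin(.95)),(-27,0,80)])).round().tolist())
print('bar shut/.95/open',proj(c,s2w(p,[(-70,0,53),(-70.5,0,28),(-68,0,24)])).round().tolist())
cv2.imwrite('pics/s2.png',cv2.resize(b[120:360,240:500],None,fx=2.5,fy=2.5,interpolation=2))
E
```

```text
[ 557.79576488 -139.28675984   28.23856957] [0.35351443 0.94243668 7.56144815] 4.008791595697403
[315. 256.] 0.59
[340. 293.] 0.91
shut/0.95/open tip [[304.0, 267.0], [314.0, 254.0], [317.0, 254.0]]
bar shut/.95/open [[342.0, 281.0], [341.0, 294.0], [340.0, 295.0]]
```

View pics/s2.png

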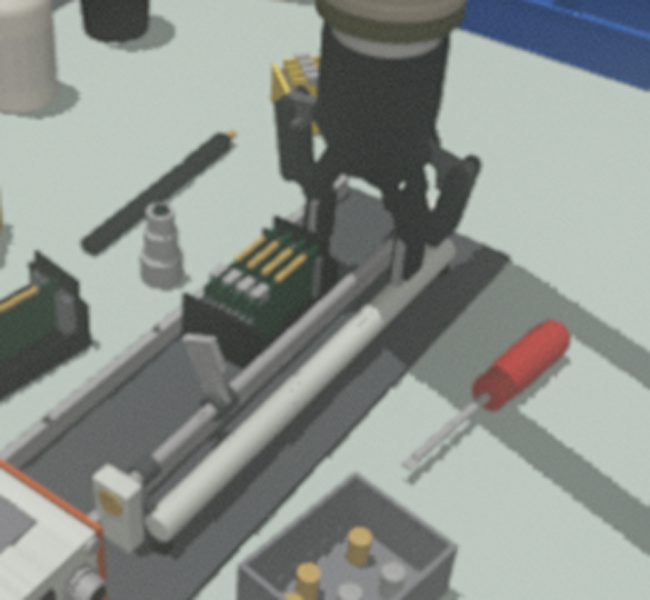

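The side picture shows the blade swung up at about 0.95 rad (crop 205,365), the bar down, and the rack finger behind the rack. I press a bit further, to the gate's end.

>>> step_arm --targets '[{"dp": [0,0,0.003],"angular": [0,0,0],"fingers": 0.33},{"dp": [0,0,0.006],"angular": [0,0,0],"fingers": 0.33},{"dp": [0,0,0.01],"angular": [0,0,0],"fingers": 0.33},{"dp": [0,0,0.013],"angular": [0,0,0],"fingers": 0.33},{"dp": [0,0,0.016],"angular": [0,0,0],"fingers": 0.33},{"dp": [0,0,0.016],"angular": [0,0,0],"fingers": 0.33},{"dp": [0,0,0.016],"angular": [0,0,0],"fingers": 0.33},{"dp": [0,0,0.016],"angular": [0,0,0],"fingers": 0.33}]'

```text
time: 8.25
tool_pos: [558.2, -139.4, 27.5]
tcp_rot: [179.9, 0.0, 87.3]
ft_force: [-8.3, 3.9, 28.4]
finger_gap: 57.3
grip_force: 14.3
```

>>> step_arm --targets '[{"dp": [0,0,-0.004],"angular": [0,0,0],"fingers": 0.33},{"dp": [0,0,-0.008],"angular": [0,0,0],"fingers": 0.33},{"dp": [0.02,0,-0.008],"angular": [0,0,0],"fingers": 0.33},{"dp": [0.04,0,-0.008],"angular": [0,0,0],"fingers": 0.33},{"dp": [0.07,0,-0.008],"angular": [0,0,0],"fingers": 0.33},{"dp": [0.1,0,-0.008],"angular": [0,0,0],"fingers": 0.33},{"dp": [0.13,0,-0.008],"angular": [0,0,0],"fingers": 0.33},{"dp": [0.15,0,-0.008],"angular": [0,0,0],"fingers": 0.33}]'

```text
time: 9.25
tool_pos: [560.6, -111.3, 28.1]
tcp_rot: [179.7, 0.2, 87.3]
ft_force: [0.4, -6.1, 11.4]
finger_gap: 57.2
grip_force: 7.5
```

```bash
cat > chk.py <<'E'
from h import *
p=np.load('p.npy'); s=sense(); th=p[2]
def sl(W): W=np.array(W)[:2]-p[:2]; return (np.cos(th)*W[0]+np.sin(th)*W[1]).round(1),(-np.sin(th)*W[0]+np.cos(th)*W[1]).round(1)
print(s['time'],s['tool_pos'].round(1),sl(s['tool_pos']),s['ft_force'].round(1),s['grip_force'])
for n in ('side','top'):
    snapshot(n); c=camera_params(n)
    for l,z in (('rack',6),('rack_tail',42)): print(n,l,[(sl(at_z(c,d['at'],z)),round(d['conf'],2)) for d in pinpoint(n,l)[:3]])
    for l in ('blade_tip',): print(n,l,[(np.round(d['at']),round(d['conf'],2)) for d in pinpoint(n,l)[:2]])
E
python3 chk.py
```

```text
9.25 [ 560.6 -111.3   28.1] (np.float64(-32.0), np.float64(-138.5)) [ 0.4 -6.1 11.4] 7.521834522485733
side rack [((np.float64(-1.4), np.float64(-77.8)), 0.86), ((np.float64(231.9), np.float64(-25.1)), 0.68)]
side rack_tail [((np.float64(1.0), np.float64(-132.1)), 0.96), ((np.float64(-0.8), np.float64(-27.3)), 0.54)]
side blade_tip [(array([314., 255.]), 0.64)]
top rack [((np.float64(2.9), np.float64(-88.3)), 0.91), ((np.float64(112.4), np.float64(-349.5)), 0.85), ((np.float64(230.7), np.float64(-21.6)), 0.72)]
top rack_tail [((np.float64(1.1), np.float64(-123.8)), 0.78), ((np.float64(199.0), np.float64(-46.1)), 0.72), ((np.float64(86.7), np.float64(-383.1)), 0.59)]
top blade_tip [(array([280., 258.]), 0.64)]
```

>>> step_arm --targets '[{"dp": [0.05,-0.003,0],"angular": [0,0,0],"fingers": 0.33},{"dp": [0.1,-0.005,0],"angular": [0,0,0],"fingers": 0.33},{"dp": [0.15,-0.005,0],"angular": [0,0,0],"fingers": 0.33},{"dp": [0.2,-0.005,0],"angular": [0,0,0],"fingers": 0.33},{"dp": [0.25,-0.005,0],"angular": [0,0,0],"fingers": 0.33},{"dp": [0.3,-0.005,0],"angular": [0,0,0],"fingers": 0.33},{"dp": [0.35,-0.005,0],"angular": [0,0,0],"fingers": 0.33},{"dp": [0.39,-0.005,0],"angular": [0,0,0],"fingers": 0.33}]'

```text
time: 10.65
tool_pos: [563.5, -33.1, 28.2]
tcp_rot: [179.7, 0.2, 87.3]
ft_force: [0.5, -9.4, 13.8]
finger_gap: 57.5
grip_force: 7.8
```

```bash
python3 chk.py
```

```text
10.65 [563.5 -33.1  28.2] (np.float64(-32.7), np.float64(-60.2)) [ 0.5 -9.4 13.8] 7.80468575656414
side rack [((np.float64(117.7), np.float64(-359.0)), 0.82), ((np.float64(-2.8), np.float64(-8.1)), 0.75), ((np.float64(228.1), np.float64(-22.7)), 0.59)]
side rack_tail [((np.float64(189.3), np.float64(-43.8)), 0.74), ((np.float64(75.0), np.float64(-373.8)), 0.74), ((np.float64(-2.0), np.float64(-48.9)), 0.66)]
side blade_tip [(array([315., 258.]), 0.84)]
top rack [((np.float64(222.1), np.float64(-22.5)), 0.83), ((np.float64(115.0), np.float64(-350.6)), 0.79), ((np.float64(4.9), np.float64(-6.1)), 0.64)]
top rack_tail [((np.float64(85.7), np.float64(-386.8)), 0.76), ((np.float64(198.7), np.float64(-46.5)), 0.75)]
top blade_tip [(array([281., 257.]), 0.6)]
```

>>> step_arm --targets '[{"dp": [0.05,0,0],"angular": [0,0,0],"fingers": 0.33},{"dp": [0.1,0,0],"angular": [0,0,0],"fingers": 0.33},{"dp": [0.15,0,0],"angular": [0,0,0],"fingers": 0.33},{"dp": [0.2,0,0],"angular": [0,0,0],"fingers": 0.33},{"dp": [0.25,0,0],"angular": [0,0,0],"fingers": 0.33},{"dp": [0.3,0,0],"angular": [0,0,0],"fingers": 0.33},{"dp": [0.35,0,0],"angular": [0,0,0],"fingers": 0.33},{"dp": [0.38,0,0],"angular": [0,0,0],"fingers": 0.33}]'

```text
time: 12.05
tool_pos: [567.3, 43.1, 28.2]
tcp_rot: [179.7, 0.1, 87.3]
ft_force: [2.1, -9.4, 13.7]
finger_gap: 57.2
grip_force: 7.5
```

>>> step_arm --targets '[{"dp": [0.005,0,0],"angular": [0,0,0],"fingers": 0.33},{"dp": [0.01,0,0],"angular": [0,0,0],"fingers": 0.33},{"dp": [0.015,0,0],"angular": [0,0,0],"fingers": 0.33},{"dp": [0.02,0,0],"angular": [0,0,0],"fingers": 0.33},{"dp": [0.025,0,0],"angular": [0,0,0],"fingers": 0.33},{"dp": [0.03,0,0],"angular": [0,0,0],"fingers": 0.33},{"dp": [0.035,0,0],"angular": [0,0,0],"fingers": 0.33},{"dp": [0.04,0,0],"angular": [0,0,0],"fingers": 0.33}]'

```text
time: 13.05
tool_pos: [567.7, 50.7, 28.2]
tcp_rot: [179.7, 0.1, 87.3]
ft_force: [0.9, -8.9, 13.8]
finger_gap: 57.3
grip_force: 7.3
```

```bash
python3 chk.py
```

```text
13.05 [567.7  50.7  28.2] (np.float64(-32.4), np.float64(23.7)) [ 0.9 -8.9 13.8] 7.318871542811394
side rack [((np.float64(114.7), np.float64(-349.7)), 0.93), ((np.float64(-3.8), np.float64(80.5)), 0.82), ((np.float64(230.1), np.float64(-22.5)), 0.65)]
side rack_tail [((np.float64(-4.2), np.float64(38.2)), 0.81), ((np.float64(183.6), np.float64(-44.3)), 0.64), ((np.float64(77.0), np.float64(-370.1)), 0.63)]
side blade_tip []
top rack [((np.float64(225.4), np.float64(-25.2)), 0.95), ((np.float64(109.0), np.float64(-348.8)), 0.69), ((np.float64(2.6), np.float64(76.3)), 0.68)]
top rack_tail [((np.float64(83.0), np.float64(-389.3)), 0.7), ((np.float64(191.8), np.float64(-47.4)), 0.61)]
top blade_tip [(array([281., 261.]), 0.85)]
```

Nearly home, with no sign of the stop yet in the push force. I push slowly until it rises.

>>> step_arm --targets '[{"dp": [0.003,0,0],"angular": [0,0,0],"fingers": 0.33},{"dp": [0.006,0,0],"angular": [0,0,0],"fingers": 0.33},{"dp": [0.009,0,0],"angular": [0,0,0],"fingers": 0.33},{"dp": [0.012,0,0],"angular": [0,0,0],"fingers": 0.33},{"dp": [0.015,0,0],"angular": [0,0,0],"fingers": 0.33},{"dp": [0.015,0,0],"angular": [0,0,0],"fingers": 0.33},{"dp": [0.015,0,0],"angular": [0,0,0],"fingers": 0.33},{"dp": [0.015,0,0],"angular": [0,0,0],"fingers": 0.33}]'

```text
time: 14.45
tool_pos: [567.9, 52.7, 28.2]
tcp_rot: [179.7, 0.2, 87.2]
ft_force: [0.9, -14.4, 13.5]
finger_gap: 57.1
grip_force: 10.1
```

>>> step_arm --targets '[{"dp": [0.003,0,0],"angular": [0,0,0],"fingers": 0.33},{"dp": [0.006,0,0],"angular": [0,0,0],"fingers": 0.33},{"dp": [0.009,0,0],"angular": [0,0,0],"fingers": 0.33},{"dp": [0.012,0,0],"angular": [0,0,0],"fingers": 0.33},{"dp": [0.012,0,0],"angular": [0,0,0],"fingers": 0.33},{"dp": [0.012,0,0],"angular": [0,0,0],"fingers": 0.33},{"dp": [0.012,0,0],"angular": [0,0,0],"fingers": 0.33},{"dp": [0.012,0,0],"angular": [0,0,0],"fingers": 0.33}]'

```text
time: 15.45
tool_pos: [568.1, 53.0, 28.2]
tcp_rot: [179.7, 0.4, 87.1]
ft_force: [0.9, -24.1, 13.4]
finger_gap: 57.2
grip_force: 15.3
```

```bash
python3 - <<'E'
from h import *
s=sense(); p=np.load('p.npy'); print(s['tool_pos'],s['ft_force'])
a=snapshot('side')[180:400,180:440]; b=snapshot('top')[200:340,140:330]
A=cv2.resize(a,(400,338),interpolation=2);B=cv2.resize(b,(400,295),interpolation=2)
cv2.imwrite('pics/home.png',np.hstack([A,np.vstack([B,np.zeros((43,400,3),np.uint8)])]))
E
```

```text
[568.13613318  52.96257915  28.2115838 ] [  0.86666364 -24.10573565  13.38264258]
```

View pics/home.png

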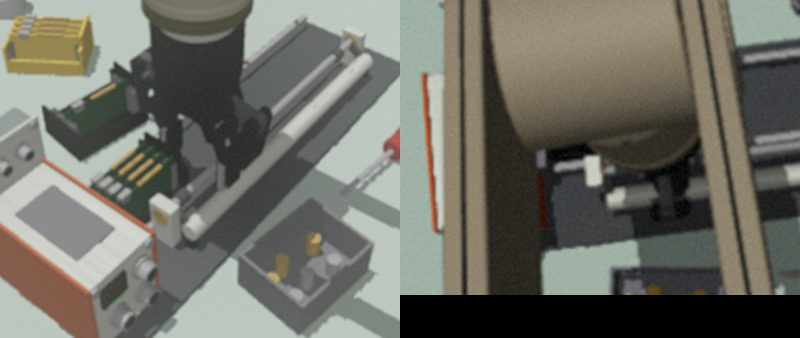

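The picture shows the rack against the stop block (side view 130,185) with the gate held up. The push force rose to 24 N with almost no travel, so it is home. I ease off the push, then lift straight up.

>>> step_arm --targets '[{"dp": [-0.007,0,0],"angular": [0,0,0],"fingers": 0.33},{"dp": [-0.014,0,0],"angular": [0,0,0],"fingers": 0.33},{"dp": [-0.02,0,0],"angular": [0,0,0],"fingers": 0.33},{"dp": [-0.024,0,0],"angular": [0,0,0],"fingers": 0.33},{"dp": [-0.027,0,0],"angular": [0,0,0],"fingers": 0.33},{"dp": [-0.027,0,0],"angular": [0,0,0],"fingers": 0.33},{"dp": [-0.027,0,0],"angular": [0,0,0],"fingers": 0.33},{"dp": [-0.027,0,0],"angular": [0,0,0],"fingers": 0.33}]'

```text
time: 16.55
tool_pos: [567.9, 52.7, 28.2]
tcp_rot: [179.6, -0.0, 87.2]
ft_force: [3.9, -0.1, 11.7]
finger_gap: 57.2
grip_force: 8.1
```

>>> step_arm --targets '[{"dp": [-0.006,0,0],"angular": [0,0,0],"fingers": 0.33},{"dp": [-0.012,0,0],"angular": [0,0,0],"fingers": 0.33},{"dp": [-0.012,0,0],"angular": [0,0,0],"fingers": 0.33},{"dp": [-0.012,0,-0.02],"angular": [0,0,0],"fingers": 0.33},{"dp": [-0.012,0,-0.06],"angular": [0,0,0],"fingers": 0.33},{"dp": [-0.012,0,-0.1],"angular": [0,0,0],"fingers": 0.33},{"dp": [-0.012,0,-0.14],"angular": [0,0,0],"fingers": 0.33},{"dp": [-0.012,0,-0.19],"angular": [0,0,0],"fingers": 0.33}]'

```text
time: 17.55
tool_pos: [564.4, 50.2, 64.0]
tcp_rot: [-180.0, 0.0, 87.3]
ft_force: [-1.1, 0.2, 0.2]
finger_gap: 57.4
grip_force: 0.0
```

>>> step_arm --targets '[{"dp": [0,0,-0.06],"angular": [0,0,0],"fingers": 0.33},{"dp": [0,0,-0.14],"angular": [0,0,0],"fingers": 0.33},{"dp": [0,0,-0.25],"angular": [0,0,0],"fingers": 0.33},{"dp": [0,0,-0.38],"angular": [0,0,0],"fingers": 0.33},{"dp": [0,0,-0.5],"angular": [0,0,0],"fingers": 0.33},{"dp": [0,0,-0.6],"angular": [0,0,0],"fingers": 0.33},{"dp": [0,0,-0.7],"angular": [0,0,0],"fingers": 0.33},{"dp": [0,0,-0.75],"angular": [0,0,0],"fingers": 0.33}]'

```text
time: 18.55
tool_pos: [565.2, 50.3, 215.4]
tcp_rot: [179.9, -0.0, 87.3]
ft_force: [0.5, -0.8, 0.7]
finger_gap: 57.1
grip_force: 0.0
```

```bash
python3 chk.py; python3 - <<'E'
from h import *
p=np.load('p.npy'); c=camera_params('wrist')
a=snapshot('wrist'); b=snapshot('side')[160:400,160:440]
cs=camera_params('side'); print(proj(cs,s2w(p,[(-2,0,40),(-70,0,53)])).round().tolist(), [(np.round(d['at']),d['conf']) for d in pinpoint('side','press_bar')[:2]])
cv2.imwrite('pics/end.png',np.hstack([cv2.resize(a,(400,300)),cv2.resize(b,(400,300),interpolation=2)]))
E
```

```text
18.55 [565.2  50.3 215.4] (np.float64(-34.8), np.float64(23.1)) [ 0.5 -0.8  0.7] 0.0
side rack [((np.float64(225.7), np.float64(-22.4)), 0.86), ((np.float64(-3.5), np.float64(83.8)), 0.69)]
side rack_tail [((np.float64(88.1), np.float64(-378.7)), 0.97), ((np.float64(2.1), np.float64(35.3)), 0.84), ((np.float64(193.7), np.float64(-46.6)), 0.55)]
side blade_tip [(array([303., 267.]), 0.98)]
top rack [((np.float64(229.7), np.float64(-21.5)), 0.77), ((np.float64(110.1), np.float64(-346.0)), 0.68), ((np.float64(6.4), np.float64(81.8)), 0.64)]
top rack_tail [((np.float64(196.3), np.float64(-46.9)), 0.8), ((np.float64(80.8), np.float64(-378.1)), 0.72)]
top blade_tip []
[[304.0, 267.0], [342.0, 281.0]] [(array([344., 279.]), 0.85)]
```

View pics/end.png

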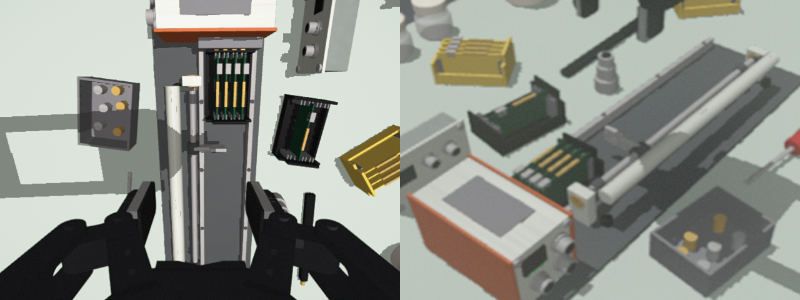

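The picture shows the rack seated against the stop (wrist view 228,85). The blade is shut behind it (208,148), the blade tip is at its shut pixel (303,267), and nothing else has moved.

```bash
python3 -c "
from bench import hand_in
print(hand_in())"
```

```text
the job is handed in; nothing more can be done
None
```

The rack is home against the end stop, the gate has sprung shut behind it, nothing else on the bench looks moved, and the job was handed in at about 19 s of the 35 s allowed.

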